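Hang up the well plug and hold the probe in the thermostat well

ROBOT

A 6-joint arm with a two-finger parallel gripper is mounted at the origin on the work surface. World frame = base frame: x ahead of the robot, y to its left, z up, the work surface at z = 0. Lengths are in m, angles in rad, forces in N, time in s.
With the tool pointing down it reaches from about 0.25 to 0.775 m from the base axis. Payload 4 kg.
Tool frame: the origin (TCP) lies between the finger pads, 19 mm behind the fingertips; this is the grasp point; z points along the fingers, y is the line along which they close (so a half turn about z gives the same grasp; the last joint's range is limited). The gripper opens to 94 mm and grips with 3 to 60 N. Pads are 16 mm wide; open, the fingers measure 119 mm over their backs; the gripper's body (75 mm by 177 mm) begins 78 mm behind the grasp point.
Start: joints at [-1.313, 0.087, 1.371, -0, 1.684, -0.103], TCP at [0.194, -0.515, 0.224] pointing down, gripper open.
Joint ranges: [-3.1, 3.1], [-0.76, 2.03], [0.27, 2.55], [-1.08, 4.22], [0.17, 2.65], [-2.57, 2.57]. Speed limits (rad/s): [2.79, 2.79, 3.14, 3.14, 3.14, 3.14].

INTERFACE

Orientations are given as [roll, pitch, yaw] about the fixed x, y, z axes, in that order (R = Rz(yaw) Ry(pitch) Rx(roll)).
In Python, from workcell import get_state, grab_frame, hand_in gives the robot as it stands.
- The arm moves only by the tool pendant, called in YAML: its name, and indented under it one key for each argument. Schema: {"type":"object","properties":{"ticks":{"type":"array","items":{"type":"array","items":{"type":"array","items":{"type":"number"},"minItems":7,"maxItems":7},"minItems":1,"maxItems":8},"minItems":1,"maxItems":1},"grip_n":{"type":"number"},"only":{"type":"string"},"quiet":{"type":"boolean"},"lines":{"type":"string"}},"required":["ticks"],"additionalProperties":false}. ticks is a list that holds a single list of rows (three levels of brackets), with 1 to 8 rows, each of 7 numbers: the opening from 0.0 (shut) to 1.0 (fully open), then dx, dy, dz in m, then a rotation vector rx, ry, rz in rad; each row shifts and turns the commanded pose from where the row before left it, along the tool's axes as they then stand; what a row does not reach is not made up. A row lasts 1/12 s, in which the tool goes at most 0.0417 m and 0.125 rad, less where a joint would pass 70% of its speed; a pose out of reach is approached as far as the arm can. The fingers move at their own pace and stop on an object; grip_n is the grip in N (left out, the last holds). Time passes only in rows, so rows that do not move let the fingers close. The tool returns the time, the measured TCP pose, the force, the opening and the grip force at its end. only (a regular expression) keeps the lines of the reply that match it, lines (a string "A,B") keeps lines A to B, and quiet returns only ok. Input that does not fit is refused with a message, and nothing moves.
- get_state(): the state, without advancing time (a new reading comes with each control period).
- grab_frame(name): name is "scene" or "top" or "wrist"; returns a dict with "image" (480x640x3 uint8, blue, green, red), "range_z" (480x640 float32, m along the optical axis (not along the pixel's ray), 0 where there is no reading), "fovy" (degrees; the focal length in pixels is half the picture's height over the tangent of half this angle, whatever the lens; pixels are square), "cx", "cy" (the principal point, pixels), "R" (3x3) and "t" (3): a world point X has camera coordinates R X + t. Camera axes: x right, y down, z forward; pixel columns grow to the right and rows downward; lengths in m; the calibration is good to about 2 mm. The wrist camera is an equidistant fisheye: a pixel r from the principal point sees the ray r / f radians off the axis. A picture is of the moment at which its call begins.
- hand_in(): hands the job in; it is judged then, once.
The state is a dict: "time_s": time; "joint_pos": joint angles; "qvel": joint speeds; "joint_torque": joint torques, N m; "position": TCP position; "eef_rot": TCP orientation; "ft_force": force on the tool from outside, world axes, zero at the start; "wrist_torque": the same for the moment, N m; "width": opening from 0.0 (shut) to 1.0 (fully open); "gripper_force": force on a finger pad.
Only numpy, scipy, OpenCV 4.12 (cv2) and the standard library are available. Lean on these libraries where they do the work, as an engineer would, in place of code of your own. Each camera call takes 0.05 s, during which the arm holds its last target. There are 200 camera calls.

TASK

Lift the plug out of the thermostat block's well and hang it by its eye on the peg of the stand, letting go of it. Then take the temperature probe from its rest and lower its rod upright into the middle of the well, without touching the block, until the black band around the rod is level with the block's top. Finish holding the probe there, still and centred (do not let go), and leave the other things on the bench where they are.

Things in the scene. Friction and masses are not known exactly. Their poses are not given: they have to be found in the camera images.
- thermostat: Fixed white dry-block thermostat, 130 x 130 mm and 100 mm high, with a flush 90 mm square aluminium top. In the middle of the top is one well: a vertical round hole 24 mm in diameter, 87 mm deep. Origin: centre of its underside, z up. It stands in the middle of the work area, its place and yaw vary.
- well_mouth (a point): Centre of the well's mouth, level with the block's flat top, 100 mm above the bench; z up along the well's axis.
- plug: Loose plug, 0.13 to 0.21 kg: steel disc 44 mm in diameter, 10 mm thick, lying on the block over the well (a 16 mm spigot reaches 10 mm down into it); above it a neck, an upright steel ring (the eye), and on top a square black grip 22 x 22 mm, 34 mm high. Origin: centre of the disc's underside, z up; grip from z = 60 to 94 mm, faces along x and y. Yaw varies.
- plug_eye (a point): Centre of the plug's eye, 39 mm above the plug's origin. The eye's opening is 32 mm in diameter, its bar 6 mm thick, its axis (the way a peg passes through) is the plug's x axis, either way round.
- plug_grip (a point): Point on the axis of the plug's grip, 82 mm above the plug's origin, 22 mm above the grip's lower end: a good TCP position for gripping from above.
- peg_stand: Fixed stand: steel base 14 mm high, 90 mm wide, from x = -80 to 40 mm; a post 12 mm in diameter, 135 mm high, at the origin (foot, bench level); from its top a straight peg 8 mm in diameter along the stand's -x axis, rising 14 mm over its 70 mm. Nothing stands above the peg. Stand and probe rest may be on either side of the thermostat.
- peg_mid (a point): Point on the peg's centre line, 40 mm out from the post, 143 mm above the bench: hang the eye about here. Axes as the stand's.
- peg_tip (a point): Tip of the peg's centre line, 70 mm out from the post, 149 mm above the bench (its round end reaches 4 mm farther).
- probe_rest: Fixed rest for the probe: grey base 80 x 80 x 6 mm and an aluminium plate 56 x 56 x 12 mm, top at 90 mm, on two thin posts, with a hole 16 mm in diameter in which the probe's rod hangs. Origin: centre of its underside.
- probe: Loose probe, 0.09 to 0.14 kg, upright in its rest: steel rod 8 mm in diameter, 80 mm long, below a square grey handle 24 x 24 mm, 70 mm high, with a 4 mm button on top. The handle's underside sits on the rest's top. Origin: the rod's lower tip, z up along the rod; handle from z = 80 to 150 mm, faces along x and y. Yaw varies.
- probe_band (a point): Middle of the raised black band around the rod (11 mm in diameter, 4 mm high), 50 mm above the rod's tip.
- probe_grip (a point): Point on the axis of the probe's handle, 120 mm above the rod's tip: a good TCP position for gripping from above.
- tube_rack: Bystander: white rack of capped tubes, 55 x 120 mm, 95 mm high, beyond the thermostat. Origin: centre of underside, like all bystanders.
- reagent_bottle: Bystander: brown glass bottle, 74 mm in diameter, 170 mm high, beyond the thermostat.
- beaker: Bystander: glass beaker, 56 mm in diameter, 60 mm high, on the robot's side of the thermostat.
- sample_jar: Bystander: small jar with an orange cap, 48 mm in diameter, 55 mm high, on the robot's side of the thermostat.
- tip_box: Bystander: box of pipette tips, 122 x 82 x 65 mm, on the right.
- vial_block: Bystander: grey block of vials, 100 x 60 x 41 mm, on the left.

How it is judged:
By the outcome, as a careful person would: the job done as asked, in the order asked, and still so for the second after the job is handed in, while the arm keeps its last pose, push and grip.
It also fails if it takes over 62 s, if anything falls off the work surface, if the arm or the gripper's body presses on something with over 40 N, if the wrist force passes 120 N, or if a joint passes its speed limit or range.

## Working session

There is one attempt and no reset: what is moved stays moved. The work goes in short steps, Python scripts to look and compute and a tool call to move; the robot and the scene stay as the last step left them, time stands still between calls to the robot, and variables do not carry over. Pictures are saved under pics/ and viewed, at most 10 in all, crops included, and the job is handed in when it is done.

```bash
mkdir -p pics; ls
```

Run:
```python
from workcell import *
import cv2,numpy as np
s=get_state();print(s['position'],s['eef_rot'],s['time_s'],s['width'])
for n in ['top','scene']:
    f=grab_frame(n);cv2.imwrite(f'pics/{n}0.png',f['image']);np.savez(f'{n}0.npz',**f)
    print(n,f['fovy'],f['cx'],f['cy'],f['R'].round(3).tolist(),f['t'])
```

```text
pics
[ 0.19403216 -0.51410971  0.22313267] [-3.13946265e+00 -2.05854426e-04  3.60827068e-01] 0.0 0.9996268872457884
top 44.152902892200316 318.0172661113538 229.62863251350612 [[-0.004, -1.0, -0.023], [-0.999, 0.005, -0.038], [0.038, 0.023, -0.999]] [0.02922566 0.55947655 1.40673522]
scene 42.86332770060386 310.93216583741344 234.24983079017753 [[-0.781, 0.624, 0.016], [0.395, 0.514, -0.762], [-0.484, -0.589, -0.648]] [ 0.43831251 -0.11846887  1.82596217]
```

View pics/top0.png

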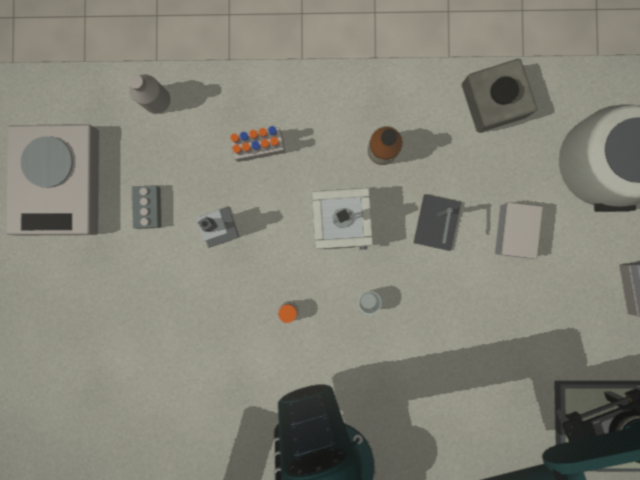

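View pics/scene0.png

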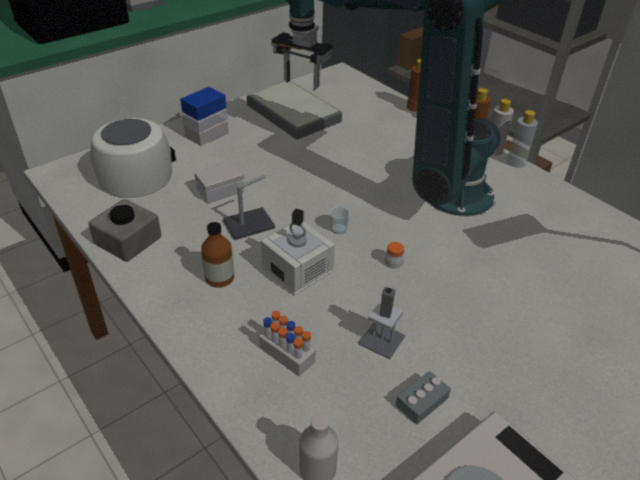

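The top view shows the thermostat with the plug at (343,217), the peg stand at (438,222), and the probe in its rest at (217,226). The scene view shows the post at (241,205), the peg running to (265,179), the plug grip at (298,216) and the probe at (387,303).

Create h.py:
```python
import numpy as np,cv2
from workcell import *
def load(n): return dict(np.load(n))
def foc(f): return 240/np.tan(np.radians(float(f['fovy']))/2)
def ray(f,u,v,fish=False):
    a=np.array([u-f['cx'],v-f['cy']],float)/foc(f)
    if fish:
        th=np.linalg.norm(a); d=np.r_[a/max(th,1e-9)*np.sin(th),np.cos(th)]
    else: d=np.r_[a,1]
    return -f['R'].T@f['t'], f['R'].T@d
def plane(f,u,v,z,fish=False):
    o,d=ray(f,u,v,fish); return o+d*(z-o[2])/d[2]
def cloud(f,fish=False):
    v,u=np.mgrid[0:480,0:640]; z=f['range_z'].astype(float)
    a=np.stack([u-f['cx'],v-f['cy']],-1)/foc(f)
    if fish:
        th=np.linalg.norm(a,axis=-1,keepdims=True); a=a*np.tan(np.minimum(th,1.5))/np.maximum(th,1e-9)
    c=np.concatenate([a*z[...,None],z[...,None]],-1)
    P=(c-f['t'])@f['R']; P[z<=0]=np.nan; return P
```

Run:
```python
from h import *
t=load('top0.npz');s=load('scene0.npz')
a=cv2.resize(t['image'][165:265,185:495],None,fx=2.5,fy=2.5,interpolation=cv2.INTER_CUBIC)
b=cv2.resize(s['image'][150:370,190:430],None,fx=1.45,fy=1.45,interpolation=cv2.INTER_CUBIC)
im=np.zeros((600,800,3),np.uint8);im[:a.shape[0],:a.shape[1]]=a[:, :800];im[255:255+b.shape[0],:b.shape[1]]=b
cv2.imwrite('pics/c1.png',im)
for n,f in(('top',t),('scene',s)):
    P=cloud(f); x,y,z=P[...,0],P[...,1],P[...,2]
    def reg(name,m):
        if m.sum(): 
            r=cv2.minAreaRect(P[m][:,:2].astype(np.float32)*1000); print(n,name,m.sum(),P[m].mean(0).round(4),np.round(r[0],1),np.round(r[1],1),round(r[2],1))
    c=t; 
    w=plane(t,343,218,.1); q=plane(t,440,222,.07); k=plane(t,217,226,.1)
    def near(p,r): return np.hypot(x-p[0],y-p[1])<r
    reg('block',near(w,.1)&(abs(z-.1)<.006)); reg('grip',near(w,.08)&(z>.175)&(z<.21))
    reg('standbase',near(q,.1)&(abs(z-.014)<.005)); reg('peg',near(q,.12)&(z>.12)&(z<.165))
    reg('rest',near(k,.09)&(abs(z-.09)<.006)); reg('handle',near(k,.09)&(z>.155)); reg('restbase',near(k,.09)&(abs(z-.006)<.003))
```

```text
top block 2906 [ 0.5823 -0.0297  0.0992] [582.8 -29.9] [130.1 129.8] 3.5
top grip 113 [ 0.5824 -0.0296  0.1926] [582.5 -29.5] [21.7 21.4] 26.7
top standbase 1518 [ 0.5765 -0.2562  0.0133] [ 578.1 -263.5] [161.9 138.2] 67.1
top peg 146 [ 0.5653 -0.2556  0.1427] [ 562.8 -255. ] [11.7 78.7] 77.3
top rest 397 [0.5678 0.2625 0.0892] [568.8 267. ] [56.6 57.5] 18.9
top handle 121 [0.5683 0.2662 0.1601] [568.8 266.3] [23.6 24.9] 34.0
top restbase 672 [0.5636 0.2489 0.0051] [566.4 252. ] [177.1 172.6] 45.4
scene block 1642 [ 0.5895 -0.0222  0.1005] [583.9 -30.5] [135.6 136.1] 2.6
scene grip 128 [ 0.5859 -0.0274  0.1889] [584.5 -30.7] [26.1 24.5] 26.5
scene standbase 863 [ 0.578  -0.2553  0.0144] [ 573.1 -258. ] [102.5 129. ] 77.0
scene peg 114 [ 0.5705 -0.2564  0.1414] [ 564.4 -255.9] [16.3 80.2] 80.1
scene rest 407 [0.575  0.2716 0.0904] [569.7 266.4] [62.2 57.4] 20.8
scene handle 109 [0.5714 0.2677 0.1609] [569.3 265.9] [27.1 24.1] 33.4
scene restbase 977 [0.5751 0.2652 0.0055] [568.6 254.9] [165.3 177.9] 32.2
```

View pics/c1.png

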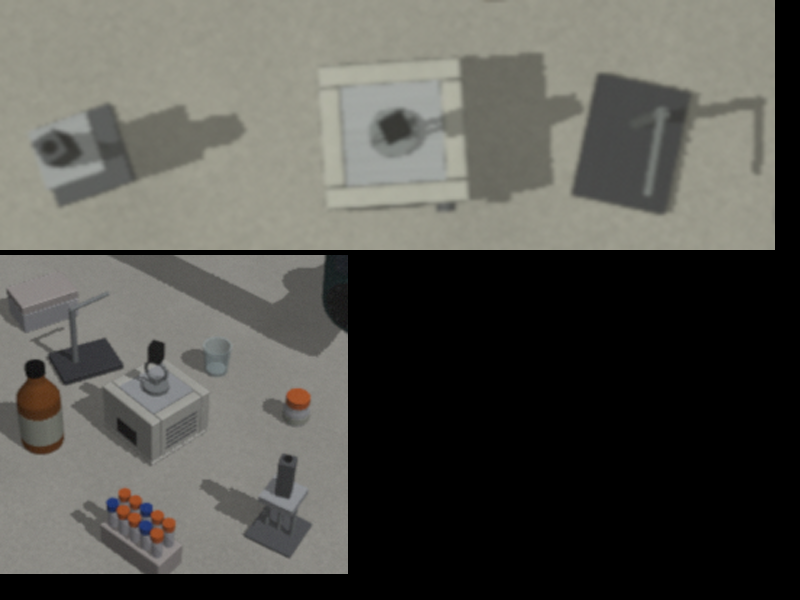

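The crops confirm this: the ring opens toward the scene camera, and the peg runs from the post at (660,112) to its tip at (648,190) in the crop. The range data match the given sizes. Next I'll fit the peg line and the eye axis.

Run:
```python
from h import *
for n in('top','scene'):
    f=load(n+'0.npz');P=cloud(f);x,y,z=P[...,0],P[...,1],P[...,2]
    m=(np.hypot(x-.565,y+.256)<.09)&(z>.128)&(z<.16); Q=P[m]
    c=Q.mean(0);d=np.linalg.svd(Q-c)[2][0]; d*=-np.sign(d[0]); s=(Q-c)@d
    print(n,'peg c',c.round(4),'dir',d.round(3),'yaw',np.degrees(np.arctan2(d[1],d[0])).round(1),'ends',(c+d*s.min()).round(4),(c+d*s.max()).round(4))
    m=(np.hypot(x-.583,y+.03)<.035)&(z>.12)&(z<.158);Q=P[m];print('ring',len(Q));
    if len(Q)>5:
        C=np.cov(Q[:,:2].T);w,v=np.linalg.eigh(C);print(np.sqrt(w)*1e3,np.degrees(np.arctan2(v[1,1],v[0,1])),Q.mean(0))
```

```text
top peg c [ 0.5645 -0.2556  0.1433] dir [-0.956  0.211  0.202] yaw 167.6 ends [ 0.602  -0.2638  0.1353] [ 0.5246 -0.2468  0.1517]
ring 28
[ 2.55038013 15.9710732 ] 115.64204728585962 [ 0.58052104 -0.02716796  0.14827982]
scene peg c [ 0.5671 -0.256   0.1435] dir [-0.951  0.204  0.231] yaw 167.9 ends [ 0.604  -0.2639  0.1346] [ 0.5257 -0.2471  0.1535]
ring 79
[ 2.54160175 14.59960321] 115.83773598812664 [ 0.58390167 -0.02996549  0.13630234]
```

Add to h.py:
```python
from scipy.spatial.transform import Rotation as Ro
def go(x,y,z,yawdeg):
    "rotation first (tool rotvec), then the shift along the tool axes after it"
    s=get_state();A=Ro.from_euler('xyz',s['eef_rot']);B=Ro.from_euler('xyz',[np.pi,0,np.radians(yawdeg)])
    d=B.inv().apply(np.array([x,y,z])-s['position'])
    print('t',round(s['time_s'],2),'pos',s['position'].round(4),'rot',(A.inv()*B).as_rotvec().round(4),'then shift',d.round(4),'len',np.linalg.norm(d).round(3))
```

```bash
python3 -c "
from h import *
go(.5827,-.0298,.25,26.3)"
```

```text
t 0.1 pos [ 0.194  -0.5141  0.2232] rot [-0.002  -0.0003 -0.0982] then shift [ 0.563  -0.262  -0.0268] len 0.622
```

pendant:
  ticks:
    - [[1,0,0,0,-0.002,0,-0.0982],[1,0.0352,-0.0164,-0.0017,0,0,0],[1,0.0352,-0.0164,-0.0017,0,0,0],[1,0.0352,-0.0164,-0.0017,0,0,0],[1,0.0352,-0.0164,-0.0017,0,0,0],[1,0.0352,-0.0164,-0.0017,0,0,0],[1,0.0352,-0.0164,-0.0017,0,0,0],[1,0.0352,-0.0164,-0.0017,0,0,0]]

```text
time_s: 0.77
position: [0.3648, -0.3007, 0.2356]
eef_rot: [3.14, 0.0, 0.459]
ft_force: [0.8, -0.9, 0.6]
width: 0.996
gripper_force: 0.0
```

pendant:
  ticks:
    - [[1,0.0352,-0.0164,-0.0017,0,0,0],[1,0.0352,-0.0164,-0.0017,0,0,0],[1,0.0352,-0.0164,-0.0017,0,0,0],[1,0.0352,-0.0164,-0.0017,0,0,0],[1,0.0352,-0.0164,-0.0017,0,0,0],[1,0,0,0,0,0,0],[1,0,0,0,0,0,0]]

```text
time_s: 1.35
position: [0.4861, -0.1494, 0.2436]
eef_rot: [3.14, 0.001, 0.463]
ft_force: [-0.4, -0.5, 0.2]
width: 1.001
gripper_force: 0.0
```

Run:
```python
from h import *
go(.5827,-.0298,.25,26.3)
f=grab_frame('wrist');cv2.imwrite('pics/w1.png',f['image']);np.savez('w1.npz',**f)
P=cloud(f,True);x,y,z=P[...,0],P[...,1],P[...,2]
for nm,p,r,a,b in(('block',(.583,-.03),.1,.094,.106),('grip',(.583,-.03),.03,.185,.2)):
    m=(np.hypot(x-p[0],y-p[1])<r)&(z>a)&(z<b)
    if m.sum(): print(nm,m.sum(),cv2.minAreaRect(P[m][:,:2].astype(np.float32)*1000))
```

```text
t 1.35 pos [ 0.4861 -0.1494  0.2436] rot [0.0012 0.0014 0.0042] then shift [ 0.1395 -0.0644 -0.0064] len 0.154
block 18232 ((582.1190795898438, -31.148284912109375), (130.76377868652344, 130.81578063964844), 3.5604889392852783)
grip 1416 ((581.9464111328125, -31.26483154296875), (22.525951385498047, 22.710691452026367), 26.974407196044922)
```

pendant:
  ticks:
    - [[1,0.0349,-0.0157,-0.0016,0,0,0],[1,0.0349,-0.0157,-0.0016,0,0,0],[1,0.0349,-0.0157,-0.0016,0,0,0],[1,0.0349,-0.0157,-0.0016,0,0,0],[1,0,0,0,0,0,0],[1,0,0,0,0,0,0],[1,0,0,0,0,0,0]]

```text
time_s: 1.98
position: [0.5822, -0.0347, 0.2501]
eef_rot: [3.139, 0.002, 0.457]
ft_force: [-0.6, 0.2, 0.8]
width: 0.995
gripper_force: 0.0
```

Run:
```python
from h import *
go(.5824,-.0305,.182,26.8)
f=grab_frame('wrist');cv2.imwrite('pics/w2.png',f['image'])
P=cloud(f,True);x,y,z=P[...,0],P[...,1],P[...,2]
for nm,p,r,a,b in(('block',(.583,-.03),.1,.094,.106),('grip',(.583,-.03),.03,.185,.2)):
    m=(np.hypot(x-p[0],y-p[1])<r)&(z>a)&(z<b)
    if m.sum(): print(nm,m.sum(),cv2.minAreaRect(P[m][:,:2].astype(np.float32)*1000))
```

```text
t 1.98 pos [ 0.5822 -0.0347  0.2501] rot [ 0.0022  0.0018 -0.0108] then shift [ 0.002  -0.0036  0.0681] len 0.068
block 18034 ((582.6633911132812, -30.963768005371094), (129.83993530273438, 130.68569946289062), 3.461949348449707)
grip 1282 ((582.4136962890625, -30.681018829345703), (22.17134666442871, 22.39438247680664), 26.3293514251709)
```

View pics/w2.png

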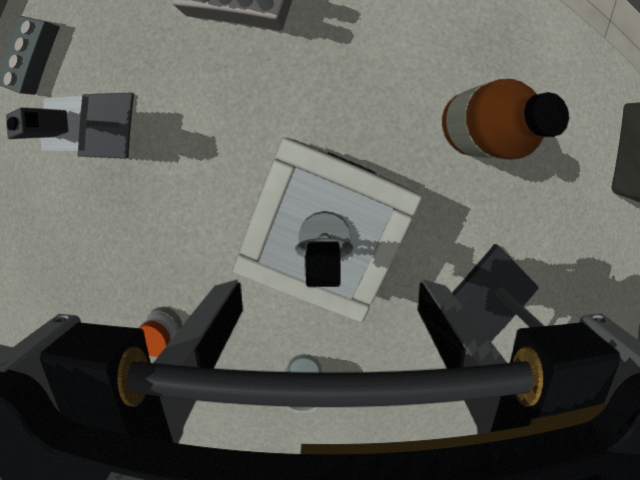

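The wrist view shows the grip at (322,264), between the finger pads at (230,300) and (430,300) and square to them. Now I descend and grip.

pendant:
  ticks:
    - [[1,0.001,-0.0036,0.02,0.002,0.002,-0.006],[1,0,0,0.025,0,0,0],[1,0,0,0.023,0,0,0],[1,0,0,0,0,0,0],[0,0,0,0,0,0,0],[0,0,0,0,0,0,0],[0,0,0,0,0,0,0],[0,0,0,0,0,0,0]]
  grip_n: 35

```text
time_s: 2.7
position: [0.5832, -0.0297, 0.1848]
eef_rot: [3.139, -0.005, 0.464]
ft_force: [-0.3, -0.3, 0.4]
width: 0.752
gripper_force: 0.0
```

pendant:
  ticks:
    - [[0,0,0,0,0,0,0],[0,0,0,0,0,0,0],[0,0,0,0,0,0,0],[0,0,0,0,0,0,0]]

```text
time_s: 3.03
position: [0.5825, -0.0291, 0.1827]
eef_rot: [3.141, -0.002, 0.465]
ft_force: [-0.5, -0.6, -0.0]
width: 0.47
gripper_force: 0.0
```

```bash
python3 -c "
from h import *
go(.5824,-.0305,.230,26.3)"
```

```text
t 3.03 pos [ 0.5825 -0.0291  0.1827] rot [ 0.0003 -0.0021  0.0062] then shift [-0.0007  0.0012 -0.0473] len 0.047
```

pendant:
  ticks:
    - [[0,0,0.0012,0,0,0,0],[0,0,0,0,0,0,0],[0,0,0,0,0,0,0],[0,0,0,0,0,0,0],[0,0,0,0,0,0,0],[0,0,0,0,0,0,0],[0,0,0,0,0,0,0],[0,0,0,0,0,0,0]]

```text
time_s: 3.7
position: [0.5828, -0.0302, 0.1823]
eef_rot: [-3.141, -0.002, 0.465]
ft_force: [-0.3, -0.2, -0.6]
width: 0.232
gripper_force: 35.0
```

pendant:
  ticks:
    - [[0,0,0,-0.01,0,0,0],[0,0,0,-0.02,0,0,0],[0,0,0,-0.02,0,0,0],[0,0,0,-0.02,0,0,0],[0,0,0,0,0,0,0],[0,0,0,0,0,0,0]]

```text
time_s: 4.2
position: [0.5834, -0.0304, 0.2542]
eef_rot: [3.139, -0.005, 0.465]
ft_force: [-0.0, -0.8, -1.8]
width: 0.23
gripper_force: 35.0
```

Run:
```python
from h import *
f=grab_frame('scene');np.savez('s2.npz',**f);P=cloud(f);x,y,z=P[...,0],P[...,1],P[...,2]
s=get_state();p=s['position']
f2=grab_frame('top');T=cloud(f2)
m=(abs(T[...,2]-.1)<.006)&(np.hypot(T[...,0]-.583,T[...,1]+.03)<.1);print('top block',cv2.minAreaRect(T[m][:,:2].astype(np.float32)*1000))
for zr in((.175,.19),(.19,.232)):
    m=(np.hypot(x-p[0],y-p[1])<.035)&(z>zr[0])&(z<zr[1]);Q=P[m];print(zr,len(Q),Q.mean(0).round(4),Q.min(0).round(4),Q.max(0).round(4))
go(.560-.0703,-.2545+.0153,.193,-12.3)
a=f['image'][130:290,200:400];cv2.imwrite('pics/s2.png',cv2.resize(a,None,fx=3,fy=3))
```

```text
top block ((539.0733642578125, -32.169708251953125), (42.343467712402344, 126.18684387207031), 3.4776692390441895)
(0.175, 0.19) 178 [ 0.5879 -0.0263  0.1819] [ 0.5628 -0.0528  0.1751] [ 0.6073 -0.0071  0.19  ]
(0.19, 0.232) 92 [ 0.5843 -0.0299  0.208 ] [ 0.5743 -0.0495  0.1902] [ 0.5964 -0.0118  0.2287]
t 4.3 pos [ 0.5822 -0.0302  0.2511] rot [-1.100e-03  4.000e-04  6.796e-01] then shift [-0.0459  0.2239  0.0581] len 0.236
```

View pics/s2.png

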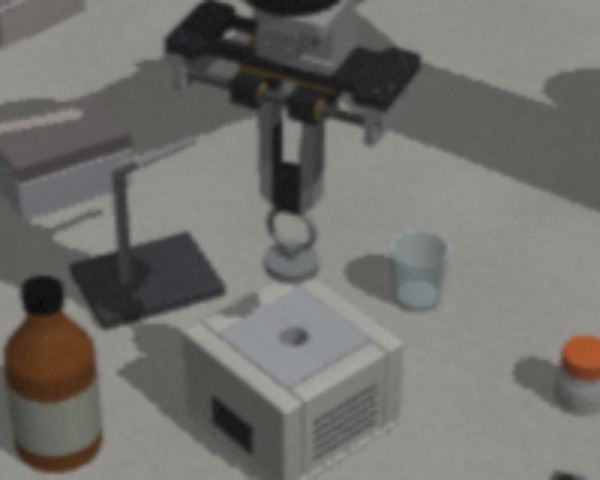

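The picture shows the plug held straight, with its ring at (290,228). The well is open at (293,336), and the peg runs from (120,170) to (193,142).

pendant:
  ticks:
    - [[0,0,0,-0.002,0,0,0.1133],[0,0,0,-0.002,0,0,0.1133],[0,0,0,-0.002,0,0,0.1133],[0,0,0,0,0,0,0.1133],[0,0,0,0,0,0,0.1133],[0,0,0,0,0,0,0.1133],[0,0,0,0,0,0,0],[0,0,0,0,0,0,0]]

```text
time_s: 4.97
position: [0.5821, -0.0302, 0.2566]
eef_rot: [-3.141, 0.002, -0.212]
ft_force: [-0.5, 0.8, -2.1]
width: 0.232
gripper_force: 35.0
```

pendant:
  ticks:
    - [[0,-0.008,0.037,0,0,0,0],[0,-0.008,0.037,0,0,0,0],[0,-0.008,0.037,0,0,0,0],[0,-0.008,0.037,0,0,0,0],[0,-0.008,0.037,0,0,0,0],[0,-0.006,0.037,0,0,0,0],[0,0,0,0,0,0,0],[0,0,0,0,0,0,0]]

```text
time_s: 5.63
position: [0.4894, -0.2389, 0.2573]
eef_rot: [-3.14, -0.0, -0.217]
ft_force: [-0.3, 0.7, -0.9]
width: 0.234
gripper_force: 35.0
```

Run:
```python
from h import *
go(.560-.0703,-.2545+.0153,.196,-12.3)
f=grab_frame('wrist');cv2.imwrite('pics/w3.png',f['image']);np.savez('w3.npz',**f)
P=cloud(f,True);x,y,z=P[...,0],P[...,1],P[...,2]
m=(np.hypot(x-.565,y+.256)<.07)&(z>.128)&(z<.16); Q=P[m];print(len(Q))
if len(Q)>20:
    c=Q.mean(0);d=np.linalg.svd(Q-c,full_matrices=False)[2][0]; d*=-np.sign(d[0]); s=(Q-c)@d
    print('peg c',c.round(4),'dir',d.round(3),'ends',(c+d*s.min()).round(4),(c+d*s.max()).round(4))
```

```text
t 5.63 pos [ 0.4894 -0.2389  0.2573] rot [-0.002  -0.0001 -0.002 ] then shift [0.0003 0.0002 0.0613] len 0.061
1112
peg c [ 0.5634 -0.2572  0.1453] dir [-0.954  0.214  0.21 ] ends [ 0.6012 -0.2657  0.137 ] [ 0.5243 -0.2485  0.1538]
```

View pics/w3.png

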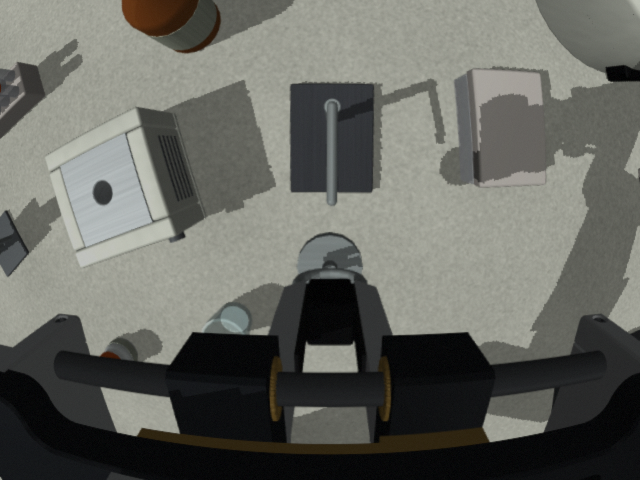

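The wrist view shows the peg straight ahead of the eye, from (332,105) to its tip at (332,205); the plug's disc is at (330,255). Its line agrees with the earlier fit to about 1 mm.

pendant:
  ticks:
    - [[0,0,0.0012,0.022,0,0,0],[0,0,0,0.022,0,0,0],[0,0,0,0.022,0,0,0],[0,0,0,0,0,0,0],[0,0,0,0,0,0,0]]

```text
time_s: 6.1
position: [0.4901, -0.2366, 0.1907]
eef_rot: [-3.139, 0.002, -0.212]
ft_force: [0.3, -0.5, -1.1]
width: 0.234
gripper_force: 35.0
```

pendant:
  ticks:
    - [[0,0.012,0,0,0,0,0],[0,0.012,0,0,0,0,0],[0,0.012,0,0.001,0,0,0],[0,0.012,0,0.001,0,0,0],[0,0.012,0,0.001,0,0,0],[0,0.012,0,0.002,0,0,0],[0,0,0,0,0,0,0],[0,0,0,0,0,0,0]]

```text
time_s: 6.77
position: [0.5616, -0.2535, 0.1887]
eef_rot: [-3.141, -0.003, -0.213]
ft_force: [-0.6, -0.6, -1.1]
width: 0.234
gripper_force: 35.0
```

Run:
```python
from h import *
go(.560,-.256,.186,-12.3)
f=grab_frame('scene');a=f['image'][120:260,180:340];cv2.imwrite('pics/s3.png',cv2.resize(a,None,fx=4,fy=4))
```

```text
t 6.77 pos [ 0.5616 -0.2535  0.1887] rot [-0.0006 -0.003   0.0016] then shift [-0.001   0.0028  0.0027] len 0.004
```

View pics/s3.png

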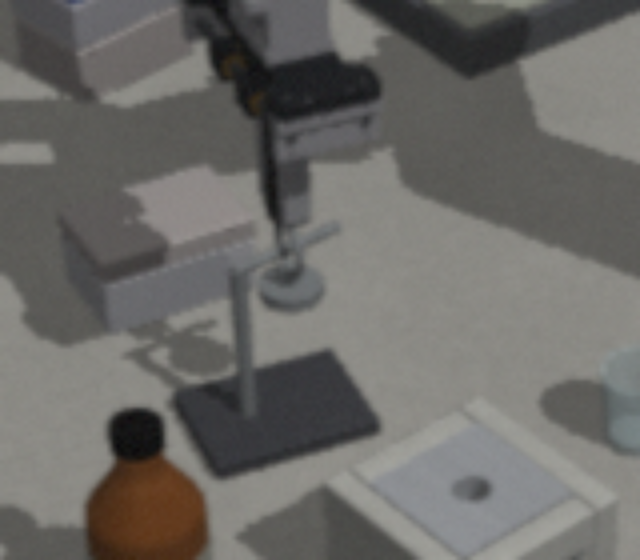

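The peg passes through the eye near (290,250), with the disc hanging clear below at (290,285). Next I centre it and lower it onto the peg.

pendant:
  ticks:
    - [[0,-0.001,0.0028,0.004,0,0,0],[0,0,0,0.004,0,0,0],[0,0,0,0.003,0,0,0],[0,0,0,0,0,0,0],[0,0,0,0,0,0,0],[0,0,0,0,0,0,0]]

```text
time_s: 7.32
position: [0.559, -0.2564, 0.1762]
eef_rot: [-3.14, -0.001, -0.215]
ft_force: [0.7, -0.4, -1.4]
width: 0.233
gripper_force: 35.0
```

pendant:
  ticks:
    - [[0,0,0,0.001,0,0,0],[0,0,0,0.001,0,0,0],[0,0,0,0,0,0,0],[0,0,0,0,0,0,0]]

```text
time_s: 7.65
position: [0.5591, -0.2563, 0.1742]
eef_rot: [-3.14, -0.001, -0.215]
ft_force: [-0.2, 0.3, -2.3]
width: 0.233
gripper_force: 35.0
```

pendant:
  ticks:
    - [[0,0,0,0.0007,0,0,0],[0,0,0,0,0,0,0],[0,0,0,0,0,0,0]]

```text
time_s: 7.9
position: [0.5593, -0.2564, 0.1739]
eef_rot: [-3.141, -0.002, -0.215]
ft_force: [-0.1, -0.0, -0.5]
width: 0.233
gripper_force: 35.0
```

pendant:
  ticks:
    - [[0,0,0,0.0007,0,0,0],[0,0,0,0,0,0,0],[0,0,0,0,0,0,0]]

```text
time_s: 8.15
position: [0.5593, -0.2564, 0.1737]
eef_rot: [-3.141, -0.002, -0.215]
ft_force: [-1.3, 0.6, 2.5]
width: 0.23
gripper_force: 35.0
```

pendant:
  ticks:
    - [[0,0,0,0.0006,0,0,0],[0,0,0,0,0,0,0],[0,0,0,0,0,0,0]]

```text
time_s: 8.4
position: [0.5593, -0.2564, 0.1735]
eef_rot: [-3.141, -0.003, -0.215]
ft_force: [-1.7, 0.5, 5.7]
width: 0.233
gripper_force: 35.0
```

pendant:
  ticks:
    - [[0,0,0,-0.0013,0,0,0],[0,0,0,0,0,0,0],[0.26,0,0,0,0,0,0],[0.32,0,0,0,0,0,0],[0.4,0,0,0,0,0,0],[0.5,0,0,0,0,0,0],[0.6,0,0,0,0,0,0],[0.6,0,0,0,0,0,0]]

```text
time_s: 9.07
position: [0.5592, -0.2564, 0.1734]
eef_rot: [-3.14, -0.001, -0.215]
ft_force: [-0.0, 0.4, 0.3]
width: 0.564
gripper_force: 0.0
```

pendant:
  ticks:
    - [[0.7,0,0,-0.005,0,0,0],[0.7,0,0,-0.015,0,0,0],[0.7,0,0,-0.025,0,0,0],[0.7,0,0,-0.03,0,0,0],[0.7,0,0,-0.03,0,0,0],[0.7,0,0,0,0,0,0]]

```text
time_s: 9.57
position: [0.5609, -0.2575, 0.2873]
eef_rot: [3.138, -0.015, -0.215]
ft_force: [-0.7, 0.3, 0.9]
width: 0.7
gripper_force: 0.0
```

Run:
```python
from h import *
go(.5690,.2664,.27,33.8)
f=grab_frame('scene');a=f['image'][120:260,180:340];cv2.imwrite('pics/s4.png',cv2.resize(a,None,fx=4,fy=4))
print('q',get_state()['joint_pos'])
P=cloud(f);x,y,z=P[...,0],P[...,1],P[...,2]
m=(np.hypot(x-.56,y+.256)<.03)&(z>.16)&(z<.2);print(m.sum(),P[m].mean(0),P[m].max(0))
```

```text
t 9.57 pos [ 0.5609 -0.2575  0.2873] rot [ 0.0088 -0.0126 -0.8047] then shift [ 0.2982 -0.4309  0.0173] len 0.524
q [-5.23072765e-01  2.27207560e-01  1.09386476e+00  1.54572878e-03
  1.80947898e+00  1.26284587e+00]
124 [ 0.56253276 -0.2533193   0.17709231] [ 0.57421828 -0.24245526  0.1900645 ]
```

View pics/s4.png

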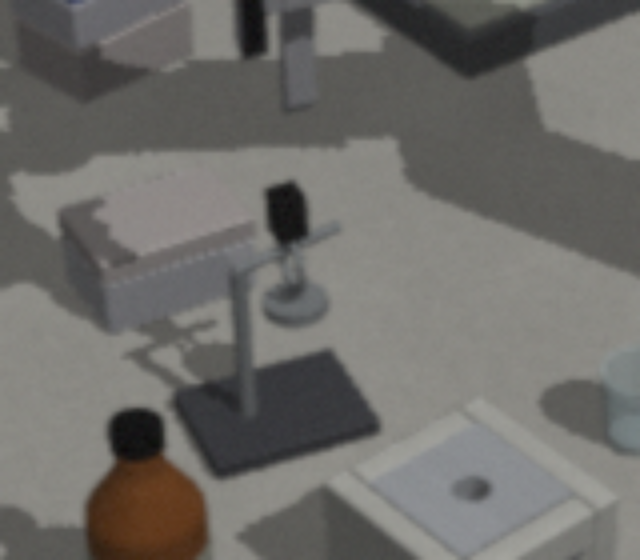

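The plug hangs freely by its eye, with the grip at (287,210) and the disc at (295,303), and the gripper is clear. Next is the probe.

pendant:
  ticks:
    - [[0.9,0,0,0,0.0088,-0.0126,-0.115],[1,0,0,0,0,0,-0.115],[1,0,0,0,0,0,-0.115],[1,0,0,0,0,0,-0.115],[1,0,0,0,0,0,-0.115],[1,0,0,0,0,0,-0.115],[1,0,0,0,0,0,-0.115],[1,0,0,0,0,0,0]]

```text
time_s: 10.28
position: [0.5586, -0.2562, 0.2769]
eef_rot: [-3.124, 0.003, 0.592]
ft_force: [0.4, -0.2, -0.5]
width: 1.006
gripper_force: 0.0
```

pendant:
  ticks:
    - [[1,0.0226,-0.0331,0,0,0,0],[1,0.0226,-0.0331,0,0,0,0],[1,0.0226,-0.0331,0,0,0,0],[1,0.0226,-0.0331,0,0,0,0],[1,0.0226,-0.0331,0,0,0,0],[1,0.0226,-0.0331,0,0,0,0],[1,0.0226,-0.0331,0,0,0,0],[1,0,0,0,0,0,0]]

```text
time_s: 10.95
position: [0.5607, 0.031, 0.2812]
eef_rot: [-3.123, 0.0, 0.596]
ft_force: [-0.5, -0.1, 0.5]
width: 1.003
gripper_force: 0.0
```

Run:
```python
from h import *
go(.5690,.2664,.27,33.8)
for k in('wrist',):
    f=grab_frame(k);P=cloud(f,True);x,y,z=P[...,0],P[...,1],P[...,2];np.savez('w4.npz',**f)
    for nm,p,r,a,b in(('block',(.583,-.03),.1,.094,.106),('handle',(.569,.266),.03,.154,.168)):
        m=(np.hypot(x-p[0],y-p[1])<r)&(z>a)&(z<b)
        if m.sum(): print(k,nm,m.sum(),cv2.minAreaRect(P[m][:,:2].astype(np.float32)*1000))
```

```text
t 10.95 pos [0.5607 0.031  0.2812] rot [-0.0185  0.0002  0.006 ] then shift [ 0.1379 -0.191   0.0112] len 0.236
wrist block 15725 ((582.1806030273438, -30.746688842773438), (131.2002410888672, 130.5918426513672), 3.398995876312256)
wrist handle 668 ((568.5587768554688, 265.4028015136719), (24.686803817749023, 25.26786994934082), 34.31549072265625)
```

pendant:
  ticks:
    - [[1,0,0,0,-0.0185,0,0.003],[1,0.023,-0.0318,0.0018,0,0,0],[1,0.023,-0.0318,0.0018,0,0,0],[1,0.023,-0.0318,0.0018,0,0,0],[1,0.023,-0.0318,0.0018,0,0,0],[1,0.023,-0.0318,0.0018,0,0,0],[1,0.023,-0.0318,0.0018,0,0,0],[1,0,0,0,0,0,0]]

```text
time_s: 11.67
position: [0.5702, 0.264, 0.2677]
eef_rot: [3.141, 0.003, 0.591]
ft_force: [0.1, -0.0, -0.9]
width: 1.0
gripper_force: 0.0
```

pendant:
  ticks:
    - [[1,0,0,0,0,0,0],[1,0,0,0,0,0,0],[1,0,0,0,0,0,0]]

```text
time_s: 11.92
position: [0.5712, 0.2572, 0.2701]
eef_rot: [3.137, 0.002, 0.584]
ft_force: [0.0, -0.7, -0.1]
width: 1.0
gripper_force: 0.0
```

Run:
```python
from h import *
f=grab_frame('wrist');P=cloud(f,True);x,y,z=P[...,0],P[...,1],P[...,2];np.savez('w5.npz',**f)
for nm,p,r,a,b in(('plate',(.569,.266),.05,.085,.094),('handle',(.569,.266),.03,.154,.168)):
    m=(np.hypot(x-p[0],y-p[1])<r)&(z>a)&(z<b)
    if m.sum(): print(nm,m.sum(),cv2.minAreaRect(P[m][:,:2].astype(np.float32)*1000))
go(.5690,.2660,.132,34)
print(get_state()['joint_pos'])
```

```text
plate 2285 ((568.5130004882812, 266.09423828125), (57.157012939453125, 56.720619201660156), 19.123289108276367)
handle 983 ((568.9444580078125, 266.18353271484375), (23.232778549194336, 24.464208602905273), 33.0650749206543)
t 11.97 pos [0.5712 0.2572 0.2703] rot [ 0.0045  0.0012 -0.0097] then shift [ 0.0031 -0.0086  0.1383] len 0.139
[ 0.33508383  0.25775215  1.08404543 -0.00482024  1.79982548  1.32104958]
```

pendant:
  ticks:
    - [[1,0.0031,-0.0086,0.01,0.0045,0.001,-0.004],[1,0,0,0.03,0,0,0],[1,0,0,0.035,0,0,0],[1,0,0,0.035,0,0,0],[1,0,0,0.028,0,0,0],[1,0,0,0,0,0,0],[1,0,0,0,0,0,0],[1,0,0,0,0,0,0]]

```text
time_s: 12.63
position: [0.5694, 0.2683, 0.1341]
eef_rot: [-3.142, -0.003, 0.59]
ft_force: [0.0, 0.8, 0.5]
width: 1.001
gripper_force: 0.0
```

```bash
python3 -c "
from h import *
go(.5690,.2661,.131,33.6)"
```

```text
t 12.63 pos [0.5694 0.2683 0.1341] rot [-0.0001 -0.0027  0.0041] then shift [-0.0016  0.0016  0.0031] len 0.004
```

pendant:
  ticks:
    - [[1,-0.0016,0.0016,0.003,0,-0.0027,0.004],[1,0,0,0,0,0,0],[0.6,0,0,0,0,0,0],[0.5,0,0,0,0,0,0],[0.4,0,0,0,0,0,0],[0.35,0,0,0,0,0,0],[0.32,0,0,0,0,0,0],[0.32,0,0,0,0,0,0]]
  grip_n: 30

```text
time_s: 13.3
position: [0.5679, 0.266, 0.129]
eef_rot: [-3.141, 0.003, 0.587]
ft_force: [0.2, 0.3, 0.1]
width: 0.607
gripper_force: 0.0
```

```bash
python3 -c "
from h import *
go(.5690,.2661,.131,33.6)"
```

```text
t 13.3 pos [0.5679 0.266  0.129 ] rot [-0.0007  0.0032  0.0009] then shift [ 0.0009  0.0005 -0.002 ] len 0.002
```

pendant:
  ticks:
    - [[0,0.0009,0.0003,-0.001,0,0.003,0],[0,0,0,0,0,0,0],[0,0,0,0,0,0,0],[0,0,0,0,0,0,0],[0,0,0,0,0,0,0],[0,0,0,0,0,0,0],[0,0,0,0,0,0,0],[0,0,0,0,0,0,0]]

```text
time_s: 13.97
position: [0.5687, 0.2664, 0.13]
eef_rot: [-3.141, 0.0, 0.587]
ft_force: [-0.4, 1.7, 0.2]
width: 0.25
gripper_force: 30.0
```

pendant:
  ticks:
    - [[0,0,0,0,0,0,0],[0,0,0,0,0,0,0],[0,0,0,0,0,0,0],[0,0,0,0,0,0,0]]

```text
time_s: 14.3
position: [0.5688, 0.2663, 0.1299]
eef_rot: [-3.141, 0.0, 0.587]
ft_force: [-0.1, 0.4, -0.3]
width: 0.252
gripper_force: 30.0
```

pendant:
  ticks:
    - [[0,0,0,-0.01,0,0,0],[0,0,0,-0.015,0,0,0],[0,0,0,-0.02,0,0,0],[0,0,0,-0.02,0,0,0],[0,0,0,-0.02,0,0,0],[0,0,0,-0.025,0,0,0],[0,0,0,-0.025,0,0,0],[0,0,0,0,0,0,0]]

```text
time_s: 14.97
position: [0.571, 0.2665, 0.2723]
eef_rot: [3.139, -0.011, 0.587]
ft_force: [0.6, -0.4, 0.3]
width: 0.253
gripper_force: 30.0
```

```bash
python3 -c "
from h import *
go(.5825,-.0305,.26,33.6)"
```

```text
t 14.97 pos [0.571  0.2665 0.2723] rot [ 0.0027 -0.0113  0.0004] then shift [-0.1548  0.2538  0.0123] len 0.298
```

pendant:
  ticks:
    - [[0,0,0,0,0.002,-0.008,0],[0,-0.0194,0.0317,0,0,0,0],[0,-0.0194,0.0317,0,0,0,0],[0,-0.0194,0.0317,0,0,0,0],[0,-0.0194,0.0317,0,0,0,0],[0,-0.0194,0.0317,0,0,0,0],[0,-0.0194,0.0317,0,0,0,0],[0,-0.0194,0.0317,0,0,0,0]]

```text
time_s: 15.63
position: [0.5777, 0.0044, 0.2625]
eef_rot: [-3.136, 0.012, 0.587]
ft_force: [0.6, 0.7, -1.8]
width: 0.252
gripper_force: 30.0
```

pendant:
  ticks:
    - [[0,-0.0194,0.0317,0,0,0,0],[0,0,0,0,0,0,0],[0,0,0,0,0,0,0],[0,0,0,0,0,0,0],[0,0,0,0,0,0,0]]

```text
time_s: 16.05
position: [0.5799, -0.0297, 0.2643]
eef_rot: [-3.137, 0.01, 0.589]
ft_force: [0.5, 0.1, -1.2]
width: 0.253
gripper_force: 30.0
```

Run:
```python
from h import *
go(.5825,-.0305,.26,33.6)
f=grab_frame('wrist');np.savez('w6.npz',**f);P=cloud(f,True);x,y,z=P[...,0],P[...,1],P[...,2]
m=(np.hypot(x-.583,y+.03)<.1)&(z>.094)&(z<.106);print('block',cv2.minAreaRect(P[m][:,:2].astype(np.float32)*1000))
s=grab_frame('scene');np.savez('s6.npz',**s)
a=cv2.resize(f['image'][120:420,180:460],None,fx=1.4,fy=1.4);b=cv2.resize(s['image'][160:310,230:370],None,fx=2.8,fy=2.8)
im=np.zeros((420,790,3),np.uint8);im[:420,:392]=a;im[:420,398:790]=b;cv2.imwrite('pics/c6.png',im)
```

```text
t 16.05 pos [ 0.5799 -0.0297  0.2643] rot [-0.0046  0.0096  0.0023] then shift [0.0018 0.0021 0.0043] len 0.005
block ((581.9711303710938, -31.214515686035156), (131.21185302734375, 131.0797882080078), 3.3762383460998535)
```

View pics/c6.png

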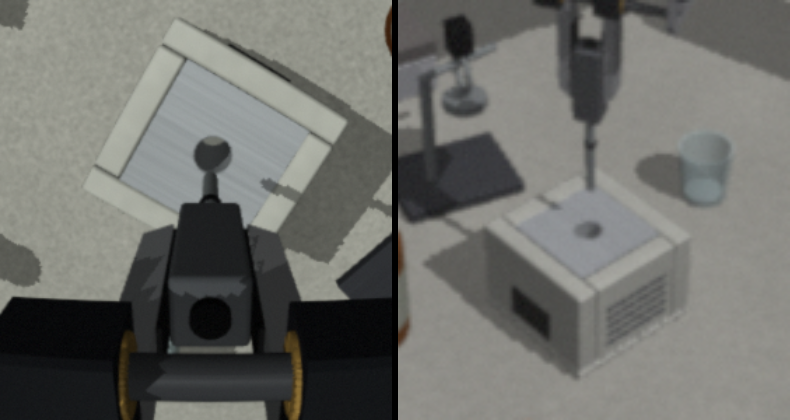

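The pictures show the rod upright, with the well at (212,153) in the left crop and (588,229) in the right, and the rod's band visible. Next I straighten it, lower the tip to just above the block, and measure the rod against the hole.

pendant:
  ticks:
    - [[0,0.001,0.0022,0.01,-0.0046,0.0096,0.002],[0,0,0,0.01,0,0,0],[0,0,0,0.006,0,0,0],[0,0,0,0,0,0,0],[0,0,0,0,0,0,0],[0,0,0,0,0,0,0]]

```text
time_s: 16.65
position: [0.5823, -0.032, 0.2398]
eef_rot: [3.139, -0.002, 0.586]
ft_force: [0.5, 0.2, -1.6]
width: 0.254
gripper_force: 30.0
```

Create m.py:
```python
from h import *
W=(.5824,-.0308)
go(W[0],W[1],.235,33.6)
p=get_state()['position']
def proj(f,X,fish):
    c=f['R']@X+f['t']
    if fish:
        r=np.hypot(c[0],c[1]);th=np.arctan2(r,c[2]);a=c[:2]/r*th
    else: a=c[:2]/c[2]
    return a*foc(f)+[f['cx'],f['cy']]
for k,fi in(('wrist',1),('scene',0)):
    f=grab_frame(k);np.savez('m_'+k+'.npz',**f);P=cloud(f,fi);x,y,z=P[...,0],P[...,1],P[...,2]
    m=(np.hypot(x-.583,y+.03)<.1)&(z>.096)&(z<.104);
    if fi: print('block',cv2.minAreaRect(P[m][:,:2].astype(np.float32)*1000)[0])
    # hole: cloud pixels whose ray meets z=.1 within 20 mm of the well but that lie deeper
    hol=np.zeros((480,640),bool)
    u0,v0=proj(f,np.r_[W,.1],fi).astype(int)
    for v in range(v0-60,v0+60):
        for u in range(u0-60,u0+60):
            q=plane(f,u,v,.1,fi)
            if np.hypot(q[0]-W[0],q[1]-W[1])<.018 and z[v,u]<.097: hol[v,u]=1
    vv,uu=np.nonzero(hol);print(k,'hole',len(uu))
    if len(uu)>8:
        H=np.array([plane(f,u,v,.1,fi)[:2] for u,v in zip(uu,vv)],np.float32)*1000;print('hole circle',cv2.minEnclosingCircle(H))
    for a,b in((.118,.135),(.135,.16),(.16,.178),(.2,.25)):
        m=(np.hypot(x-p[0],y-p[1])<(.012 if b<.19 else .02))&(z>a)&(z<b);Q=P[m]
        if len(Q): print('rod',a,len(Q),Q.mean(0).round(4))
```

```bash
python3 m.py
```

```text
t 16.65 pos [ 0.5823 -0.032   0.2398] rot [ 0.0021 -0.0016 -0.0008] then shift [ 0.0007 -0.001   0.0048] len 0.005
block (582.5148315429688, -31.051010131835938)
wrist hole 516
hole circle ((582.57958984375, -30.902135848999023), 11.833231925964355)
rod 0.118 41 [ 0.5855 -0.0316  0.1292]
rod 0.135 112 [ 0.5853 -0.0315  0.1483]
rod 0.16 88 [ 0.5861 -0.0309  0.1708]
rod 0.2 2076 [ 0.5917 -0.0262  0.231 ]
scene hole 42
hole circle ((584.9544677734375, -31.11585807800293), 13.500564575195312)
rod 0.118 13 [ 0.5847 -0.0312  0.1293]
rod 0.135 23 [ 0.5849 -0.0312  0.1482]
rod 0.16 24 [ 0.5851 -0.0314  0.1702]
rod 0.2 217 [ 0.5906 -0.0261  0.2275]
```

Add to m.py:
```python
from scipy.optimize import least_squares
p=get_state()['position'];print('tcp',p.round(4))
for k,fi in(('wrist',1),('scene',0)):
    f=load('m_'+k+'.npz');P=cloud(f,fi);x,y,z=P[...,0],P[...,1],P[...,2];C=-f['R'].T@f['t']
    print(k,'cam',C.round(3))
    lo=p[2]-.118; m=(np.hypot(x-p[0],y-p[1])<.013)&(z>max(lo,.106))&(z<lo+.044);Q=P[m][:,:2]
    d=C[:2]-p[:2];d/=np.linalg.norm(d);c=Q.mean(0)-d*.00314
    r=least_squares(lambda c:np.hypot(*(Q-c).T)-.004,c,loss='soft_l1',f_scale=.0007)
    print('rod axis mean-based',c.round(4),'circle fit',r.x.round(4),len(Q))
```

```text
(no output)
```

pendant:
  ticks:
    - [[0,0.001,-0.0017,0,0.002,-0.0016,0],[0,0,0,0,0,0,0],[0,0,0,0,0,0,0],[0,0,0,0,0,0,0],[0,0,0,0,0,0,0]]

```text
time_s: 17.17
position: [0.5822, -0.0303, 0.2396]
eef_rot: [3.142, 0.0, 0.585]
ft_force: [0.2, -0.2, -1.2]
width: 0.252
gripper_force: 30.0
```

```bash
python3 m.py
```

```text
t 17.17 pos [ 0.5822 -0.0303  0.2396] rot [ 0.      0.0001 -0.0013] then shift [-0.0001  0.0005  0.0046] len 0.005
block (582.5175170898438, -31.174545288085938)
wrist hole 504
hole circle ((582.6892700195312, -30.85276222229004), 11.911568641662598)
rod 0.118 39 [ 0.5851 -0.0298  0.1293]
rod 0.135 113 [ 0.5849 -0.0297  0.148 ]
rod 0.16 88 [ 0.5857 -0.0292  0.1705]
rod 0.2 2104 [ 0.5914 -0.0245  0.2311]
scene hole 44
hole circle ((583.1466064453125, -30.919198989868164), 11.729419708251953)
rod 0.118 16 [ 0.5846 -0.0302  0.1277]
rod 0.135 32 [ 0.584  -0.0303  0.1464]
rod 0.16 24 [ 0.5844 -0.0304  0.1693]
rod 0.2 214 [ 0.5904 -0.0249  0.2275]
tcp [ 0.5822 -0.0303  0.2396]
wrist cam [0.646 0.011 0.401]
rod axis mean-based [ 0.5824 -0.0314] circle fit [ 0.5825 -0.0315] 163
scene cam [1.272 0.862 1.085]
rod axis mean-based [ 0.5824 -0.0328] circle fit [ 0.5827 -0.0325] 55
```

pendant:
  ticks:
    - [[0,0.0007,-0.0006,0,0,0,0],[0,0,0,0.005,0,0,0],[0,0,0,0.01,0,0,0],[0,0,0,0.01,0,0,0],[0,0,0,0.01,0,0,0],[0,0,0,0,0,0,0],[0,0,0,0,0,0,0],[0,0,0,0,0,0,0]]

```text
time_s: 17.93
position: [0.5824, -0.0294, 0.2044]
eef_rot: [-3.141, 0.0, 0.585]
ft_force: [0.7, -0.1, -0.9]
width: 0.252
gripper_force: 30.0
```

```bash
python3 m.py
```

```text
t 17.93 pos [ 0.5824 -0.0294  0.2044] rot [-0.0003  0.0004 -0.0012] then shift [-0.0007  0.0012 -0.0306] len 0.031
block (582.4931030273438, -30.96240997314453)
wrist hole 494
hole circle ((583.0106811523438, -30.599889755249023), 11.92519760131836)
rod 0.118 58 [ 0.5856 -0.0285  0.1247]
rod 0.135 66 [ 0.5859 -0.0282  0.1372]
rod 0.16 62 [ 0.5921 -0.0231  0.1728]
rod 0.2 6308 [ 0.5874 -0.0264  0.23  ]
scene hole 24
hole circle ((581.1439819335938, -31.834949493408203), 12.473184585571289)
rod 0.118 16 [ 0.5848 -0.028   0.1257]
rod 0.135 27 [ 0.5847 -0.0284  0.1454]
rod 0.16 19 [ 0.5859 -0.0237  0.1729]
rod 0.2 268 [ 0.5896 -0.0256  0.2247]
tcp [ 0.5827 -0.0294  0.2053]
wrist cam [0.646 0.012 0.365]
rod axis mean-based [ 0.5825 -0.0304] circle fit [ 0.5827 -0.0306] 93
scene cam [1.272 0.862 1.085]
rod axis mean-based [ 0.5826 -0.0318] circle fit [ 0.5844 -0.0299] 26
```

pendant:
  ticks:
    - [[0,0,0.0002,0.006,0,0,0],[0,0,0,0.008,0,0,0],[0,0,0,0.008,0,0,0],[0,0,0,0.007,0,0,0],[0,0,0,0.0055,0,0,0],[0,0,0,0,0,0,0],[0,0,0,0,0,0,0],[0,0,0,0,0,0,0]]

```text
time_s: 18.7
position: [0.5827, -0.0296, 0.1702]
eef_rot: [3.141, -0.0, 0.585]
ft_force: [-0.2, -0.3, -1.5]
width: 0.253
gripper_force: 30.0
```

Run:
```python
from h import *
s=get_state();print(s['position'],s['ft_force'],s['wrist_torque'],s['eef_rot'])
f=grab_frame('wrist');g=grab_frame('scene');np.savez('w7.npz',**f);np.savez('s7.npz',**g)
p=s['position'];P=cloud(f,1);x,y,z=P[...,0],P[...,1],P[...,2]
m=(np.hypot(x-p[0],y-p[1])<.013)&(z>.104)&(z<.127);Q=P[m];print('rod pts',len(Q),Q.mean(0))
a=cv2.resize(f['image'][180:360,230:410],(390,390),interpolation=cv2.INTER_CUBIC);b=cv2.resize(g['image'][195:275,258:338],(390,390),interpolation=cv2.INTER_CUBIC)
cv2.imwrite('pics/c7.png',np.hstack([a,b]))
```

```text
[ 0.58266482 -0.02956986  0.17024851] [-0.17602416 -0.31451172 -1.46198686] [-0.02165768  0.02376905 -0.00737967] [ 3.14142763e+00 -1.96872557e-04  5.85208375e-01]
rod pts 11 [ 0.58643754 -0.029045    0.10543337]
```

View pics/c7.png

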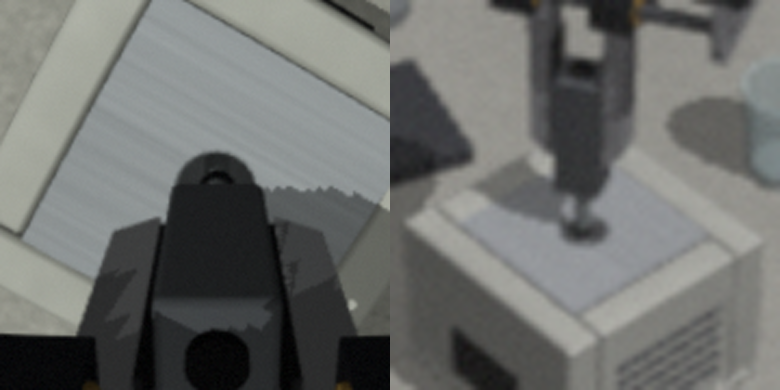

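The left crop shows the black band at about (217,182) inside the mouth, whose edges are at about 170 and 254. That puts the rod slightly to the right of centre, so I'll measure it in numbers.

Run:
```python
from h import *
f=load('w7.npz');g=cv2.cvtColor(f['image'],cv2.COLOR_BGR2GRAY).astype(int)
print('cx',f['cx'],f['cy'])
for v in range(250,266): print(v,g[v,304:354].tolist())
P=cloud(f,1)
# hole mouth edge: dark-vs-plate boundary, upper arc, as world points on z=.1
E=[]
for v in range(251,263):
    r=np.nonzero(g[v,295:360]<np.median(g[238:244,300:345])-35)[0]+295
    if len(r): E+= [plane(f,r[0]-.5,v,.1,1)[:2],plane(f,min(r[-1]+.5,360),v,.1,1)[:2]] if v<258 else [plane(f,r[0]-.5,v,.1,1)[:2]]
E=np.array(E);from scipy.optimize import least_squares
for R in(.012,):
    s=least_squares(lambda c:np.hypot(*(E-c).T)-R,[.5826,-.0309],loss='soft_l1',f_scale=.0005);print('hole',s.x,np.round(s.fun*1e3,1))
```

```text
cx 329.77673556853705 246.7053302840475
250 [143, 145, 143, 146, 146, 144, 143, 143, 142, 145, 149, 149, 149, 152, 152, 153, 149, 143, 136, 119, 109, 103, 95, 88, 87, 80, 79, 87, 98, 103, 107, 114, 131, 143, 147, 151, 154, 153, 153, 151, 148, 147, 144, 147, 149, 151, 152, 153, 150, 150]
251 [144, 144, 142, 146, 145, 146, 145, 143, 142, 144, 143, 145, 148, 148, 146, 143, 137, 116, 95, 80, 71, 61, 50, 41, 42, 42, 42, 43, 47, 51, 60, 75, 103, 119, 129, 141, 149, 152, 153, 153, 151, 147, 148, 146, 147, 147, 148, 151, 151, 152]
252 [146, 145, 143, 144, 142, 143, 144, 145, 145, 142, 144, 143, 145, 142, 132, 113, 93, 74, 58, 52, 47, 39, 36, 35, 32, 36, 37, 35, 37, 37, 40, 44, 52, 65, 89, 114, 132, 146, 151, 155, 154, 154, 150, 148, 148, 147, 145, 146, 147, 150]
253 [147, 146, 146, 146, 143, 144, 143, 145, 145, 145, 143, 144, 140, 125, 104, 78, 59, 53, 49, 49, 40, 35, 32, 33, 35, 36, 36, 37, 35, 34, 35, 38, 43, 49, 56, 75, 102, 129, 139, 149, 154, 155, 153, 152, 149, 148, 147, 146, 145, 146]
254 [148, 150, 146, 146, 145, 142, 142, 144, 143, 145, 142, 132, 114, 93, 73, 57, 49, 48, 46, 48, 40,
[... 1983 characters left out ...]
4, 33, 19, 12, 18, 31, 42, 43, 49, 42, 37, 30, 22, 18, 12, 10, 20, 33, 42, 43, 41, 40, 40, 40, 42, 56, 95, 136, 147, 147, 147, 148, 149]
264 [143, 144, 146, 146, 149, 144, 117, 82, 57, 43, 44, 42, 42, 41, 42, 44, 44, 42, 27, 18, 18, 27, 39, 52, 49, 46, 43, 40, 36, 29, 23, 17, 15, 22, 32, 39, 39, 41, 38, 38, 39, 38, 41, 69, 120, 136, 144, 148, 148, 149]
265 [140, 142, 143, 143, 144, 136, 100, 60, 38, 32, 29, 32, 31, 32, 32, 31, 32, 31, 28, 27, 26, 28, 29, 33, 33, 31, 30, 30, 30, 28, 29, 28, 26, 31, 27, 30, 30, 30, 29, 27, 28, 30, 29, 40, 65, 101, 130, 144, 144, 144]
hole [ 0.58265036 -0.03021414] [-0.4 -0.3 -0.1  0.1 -0.2 -0.1  0.2  0.3  0.2  0.4 -0.2 -0.  -0.1  0.1
  0.1  0.4  0.1 -0.1  0.4]
```

Run:
```python
from h import *
f=load('w7.npz');R=Ro.from_euler('z',0.585).as_matrix()[:2,:2]
tcp=np.array([.5827,-.0296])
def loc(u,v,z): return (R.T@(plane(f,u,v,z,1)[:2]-tcp)*1e3).round(2)  # tool x, -tool y (mm)
print('hole +x edge',loc(329.5,250.3,.1),'-> centre x',loc(329.5,250.3,.1)[0]-12)
print('band lower rim',loc(330,258.4,.098),'-> axis x',loc(330,258.4,.098)[0]-5.5)
print('hole L/R r262',loc(311.6,262,.1),loc(346.8,262,.1)); print('band L/R r263',loc(322.2,263,.101),loc(337.3,263,.101))
print('rod/band top rim row262',loc(330,261.9,.102))
```

```text
hole +x edge [10.67 -0.92] -> centre x -1.33
band lower rim [ 4.59 -1.26] -> axis x -0.9100000000000001
hole L/R r262 [ 2.73 10.75] [  2.75 -12.22]
band L/R r263 [2.37 3.81] [ 2.38 -6.  ]
rod/band top rim row262 [ 3.44 -1.25]
```

pendant:
  ticks:
    - [[0,-0.0003,-0.0004,0.0002,0,0,0],[0,0,0,0,0,0,0],[0,0,0,0,0,0,0],[0,0,0,0,0,0,0],[0,0,0,0,0,0,0],[0,0,0,0,0,0,0]]

```text
time_s: 19.3
position: [0.582, -0.0294, 0.1699]
eef_rot: [-3.141, 0.0, 0.585]
ft_force: [-0.0, -0.7, -1.8]
width: 0.256
gripper_force: 30.0
```

Run:
```python
from h import *
s=get_state();print(s['position'],s['ft_force'],s['qvel'].round(4) if hasattr(s['qvel'],'round') else s['qvel'])
f=grab_frame('scene');P=cloud(f);x,y,z=P[...,0],P[...,1],P[...,2]
m=(np.hypot(x-.56,y+.256)<.03)&(z>.155)&(z<.2);print('plug grip',m.sum(),P[m].mean(0),P[m].max(0))
print(hand_in())
```

```text
[ 0.58202232 -0.02937748  0.16988427] [-0.01910996 -0.71978646 -1.82585149] [-0.0013  0.002   0.0009  0.0009 -0.0005  0.0014]
plug grip 135 [ 0.56244903 -0.25341066  0.17512083] [ 0.57349045 -0.24251126  0.19252229]
the job is handed in; nothing more can be done
None
```

I handed the job in at about 19 s: the plug hangs by its eye on the peg, released, and the probe is held still and upright in the well, within about 0.5 mm of centre by the wrist camera, with its band level with the block's top by the arm's height reading.

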